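Rehang and shut the lift-off door of a sample locker

TASK

The small sample locker's lift-off door has been washed and is standing in the drying stand. Hang it back on the locker, fully down on both hinge pins, then push it shut and let go. Leave the timer, the jar and the flask where they are.

Things in the scene. Friction and masses are not known exactly. Their poses are not given: they have to be found in the camera images.
- locker: Fixed white open-fronted cabinet with vials inside, 140 deep (x) x 180 wide (y) x 180 mm high. Origin: centre of its underside on the worktop; +x to its back, -x out of its open front, +y to its hinge side (left seen from the front), z up. Front frame at x = -70 mm; a rubber strip at y = -78, front at x = -78 mm, stops the door. Two steel hinge pins on one vertical axis at x = -84, y = 80 mm.
- roof_lip (a point): Middle of the front edge of the locker's roof lip. The lip (172 to 180 mm high) reaches out to locker x = -86 mm, 3 mm short of the shut door's outer face, from y = -90 to +50 mm, 7 mm above the shut door: the door can only be put on its pins while it stands open. At 90 deg, straight out of the front, it is well clear of the lip.
- lower_pintle (a point): Centre of the lower pin's foot, on top of its bracket (16 mm wide, 12 mm high, reaching 10 mm in front of the axis), 45 mm above the worktop. The pin is upright, 8 mm in diameter, 20 mm tall, its upper 8 mm tapering to 2.6 mm. The lower socket's underside rests here when the door is fully down.
- upper_pintle (a point): The same for the upper pin, identical, with its foot 85 mm straight above the lower one. Between the lower pin's tip (65 mm high) and the underside of the upper bracket (118 mm) there are 53 mm: move the 22 mm tall lower socket in there from the front, then lower.
- door: Loose upright metal door, 0.17 to 0.35 kg. Origin: underside centre of its lower hinge socket. z up; the leaf spans x 13 to 160, y -5 to 5 (10 mm thick), z -10 to 120 mm; centre of mass near x 82, z 56. Outer face -y. Hung and shut, its x points along the locker's -y; it opens clockwise seen from above, and at 90 deg its x points along the locker's -x. Swings freely, no catch or spring.
- lower_socket (a point): Underside centre of the door's lower socket (= the door's origin): a tube on the hinge axis open at both ends, 10.4 mm bore, 19 mm outside, 22 mm tall. Hung fully down, the leaf's top edge is 165 mm and its bottom edge 35 mm above the worktop.
- upper_socket (a point): Underside centre of the door's upper socket, an identical tube 85 mm above the lower one.
- door_edge (a point): Middle of the door's free edge, 160 mm from the hinge axis, at door z = 55 mm; on the shut door it lies at locker x = -84 mm. Near it, at door x = 140, z = 55 mm, a pull knob 16 mm across stands out 18 mm from the outer face.
- stand: Fixed grey drying stand, base 150 (x) x 100 (y) x 8 mm; origin: underside centre, on the worktop. Two pairs of posts at x = +-55 mm, 20 mm long, top 53 mm above the worktop, leave a 12.5 mm slot along x. The door stands in it on its bottom edge, hinge sockets towards stand +x, its origin 18 mm and top edge 138 mm above the worktop; the upper 85 mm of the leaf are free.
- timer: White digital timer lying flat, 64 x 64 x 18 mm; origin: centre of its underside. A bystander.
- salt_jar: White reagent jar with a red lid, 64 mm across, 98 mm tall; origin: centre of its underside. A bystander.
- flask: Conical glass flask, 65 mm across, 101 mm tall; origin: centre of its underside. A bystander.

How it is judged:
On the way, in this order (a step that is already met when the one before it is completed fails the run):
1. the door is hung, both sockets fully down on their pins (distance between lower_socket and lower_pintle below 0.005 m and distance between upper_socket and upper_pintle below 0.005 m), for 0.2 s.
2. the hung door is shut (all of step 1 and x of door_edge in the frame of locker above -0.094 m), for 0.2 s.
At the end, for the whole second after the job is handed in: Both sockets of the door are fully down on their pins (within 5 mm), the door is shut (free edge within 10 mm of the shut position) and at rest (all of step 2 and linear speed of door below 0.02 m/s and angular speed of door below 0.1 rad/s); the robot touches nothing.
It fails at once if the timer is displaced by more than 25 mm or tipped over (distance of timer from where it was at the start of the episode above 0.025 m or angle between timer's own z axis and vertical above 0.5 rad).
It fails at once if the jar is displaced by more than 25 mm or tipped over (distance of salt_jar from where it was at the start of the episode above 0.025 m or angle between salt_jar's own z axis and vertical above 0.5 rad).
It fails at once if the flask is displaced by more than 25 mm or tipped over (distance of flask from where it was at the start of the episode above 0.025 m or angle between flask's own z axis and vertical above 0.5 rad).
It also fails if it takes over 59 s, if anything falls off the work surface, if the arm or the gripper's body presses on something with over 40 N, if the wrist force passes 120 N, or if a joint passes its speed limit or range.

ROBOT

A 7-joint arm with a two-finger parallel gripper is mounted at the origin on the work surface; the furniture and walls round the work are solid. World frame = base frame: x ahead of the robot, y to its left, z up, the work surface at z = 0. Lengths are in m, angles in rad, forces in N, time in s.
With the tool pointing down it reaches from about 0.425 to 0.875 m from the base axis. Payload 4.7 kg.
Tool frame: the origin (TCP) lies where the fingers leave the gripper's body, on its centre line; the fingertips stand 70 mm ahead of it and the grasp point (between the pads) lies 51 mm ahead of it; z points along the fingers, y is the line along which they close (so a half turn about z gives the same grasp; the last joint's range is limited). The gripper opens to 87 mm and grips with 3 to 60 N. Pads are 19 mm wide; open, the fingers measure 117 mm over their backs; the gripper's body (75 mm by 190 mm) begins 51 mm behind the grasp point.
Start: joints at [-1.283, 0.321, -0.07, 1.45, 0.023, 1.371, -0.057], TCP at [0.176, 0.626, 0.292] pointing down, gripper open.
Joint ranges: [-2.86, 2.86], [-0.3, 2.09], [-1.38, 1.24], [0.06, 2.45], [-1.56, 4.7], [0.09, 2.05], [-2.69, 2.69]. Speed limits (rad/s): [2.57, 2.57, 3.14, 3.14, 3.14, 3.14, 3.14].

INTERFACE

Orientations are given as a rotation vector (axis times angle).
In Python, from bench import ctrl gives the robot as it stands.
- The arm moves only by the tool drive_tool, never from a script. Its argument "motion" is a list of rows, each a list of 3 entries, a list of its own where there are three numbers: the shift along the tool's x, y, z in cm, then the turn, a rotation vector about the tool's x, y, z in degrees, then the opening, from -1 (shut) to 1 (fully open). In form: [[[x, y, z], [ax, ay, az], claw], ...]. A call has 1 to 12 rows; each row shifts and turns the commanded pose from where the row before left it, along the tool's axes as they then stand; what a row does not reach is not made up. A row lasts 1/8 s, in which the tool goes at most 62.5 mm and 10.7 degrees, less where a joint would pass 70% of its speed; a pose out of reach is approached as far as the arm can. A call with a gripper value outside its range is refused whole. The fingers move at their own pace and stop on an object; "force" is the grip in N (left out, the last holds). Time passes only in rows, so rows that do not move let the fingers close. It gives the time, the measured TCP pose, the force, the opening and the grip force at its end, in the units of the state.
- ctrl.get_state(): the state, without advancing time (a new reading comes with each control period).
- ctrl.get_image(name): name is "side" or "top" or "wrist"; returns the picture (384x512x3 uint8, red, green, blue); there is no depth.
- ctrl.calibration(name): a dict with "K" (3x3 intrinsics, pixels), "origin" and "attitude" of the camera in the world; the wrist camera has in their place "tool_from_camera" (4x4, takes a point from camera to tool coordinates, whose origin is the TCP and whose axes are the flange's). Camera axes: x right, y up, looking along -z (the intrinsics and any distortion apply to the point x, -y, -z); pixel columns grow to the right and rows downward; lengths in m; the calibration is good to about 2 mm. A picture is of the moment at which its call begins: read the wrist's pose just before it. calibration takes no time and is no camera call.
- ctrl.close_job(): hands the job in; it is judged then, once.
The state is a dict: "time": time; "joint_positions": joint angles; "qd": joint speeds; "joint_torque": joint torques, N m; "position": TCP position; "tool_rot": TCP orientation; "ft_force": force on the tool from outside, world axes, zero at the start; "torque": the same for the moment, N m; "grip_width": opening from 0.0 (shut) to 1.0 (fully open); "grip_force": force on a finger pad.
Only numpy, scipy, OpenCV 4.12 (cv2) and the standard library are available. Lean on these libraries where they do the work, as an engineer would, in place of code of your own. Each camera call takes 0.05 s, during which the arm holds its last target. There are 200 camera calls.

## Working session

There is one attempt and no reset: what is moved stays moved. The work goes in short steps, Python scripts to look and compute and a tool call to move; the robot and the scene stay as the last step left them, time stands still between calls to the robot, and variables do not carry over. Pictures are saved under pics/ and viewed, at most 13 in all, crops included, and the job is handed in when it is done.

Besides the shell and the picture viewer there is one more tool, called by a JSON object that holds its "name" and its "arguments", one argument or row to a line. drive_tool: Moves the arm, as the interface text tells. Its arguments: {"type":"object","properties":{"motion":{"type":"array","items":{"type":"array"}},"force":{"type":"number"}},"required":["motion"]}

```bash
mkdir -p pics; ls; python3 - <<'E'
from bench import ctrl
import cv2,numpy as np
ims=[]
for n in["side","top"]:
    im=ctrl.get_image(n); cv2.imwrite(f"pics/{n}0.png",im[:,:,::-1]); c=ctrl.calibration(n); print(n,{k:np.round(v,4).tolist() if not isinstance(v,str) else v for k,v in c.items()})
c=ctrl.calibration("wrist");print(c)
s=ctrl.get_state();print(s)
E
```

```text
pics
side {'K': [[436.545, 0.0, 259.8784], [0.0, 436.545, 187.4751], [0.0, 0.0, 1.0]], 'origin': [0.1544, 1.2025, 1.0913], 'attitude': [0.1971, -1.2269, -2.5907]}
top {'K': [[348.6633, 0.0, 255.1861], [0.0, 348.6633, 190.1975], [0.0, 0.0, 1.0]], 'origin': [0.3879, 0.0592, 1.3136], 'attitude': [0.0851, -0.0785, -1.5834]}
{'K': array([[325.48367758,   0.        , 253.9767656 ],
       [  0.        , 325.48367758, 191.79964068],
       [  0.        ,   0.        ,   1.        ]]), 'tool_from_camera': array([[ 2.47244463e-04,  9.57847092e-01,  2.87278413e-01,
         7.79396044e-02],
       [ 9.99998566e-01, -7.18160064e-04,  1.53385497e-03,
        -7.03576672e-04],
       [ 1.67551040e-03,  2.87277622e-01, -9.57845896e-01,
        -9.18627454e-02],
       [ 0.00000000e+00,  0.00000000e+00,  0.00000000e+00,
         1.00000000e+00]])}
{'time': 0.1, 'joint_positions': array([-1.28287805,  0.32178512, -0.0700709 ,  1.4515587 ,  0.02259241,
        1.37082031, -0.05690045]), 'qd': array([-0.00022546, -0.0026618 , -0.00074176, -0.00226724,  0.00079113,
        0.00199593, -0.00227202]), 'joint_torque': array([-8.43468843e-04, -4.92566657e+01, -4.06274842e-01, -3.13401711e+01,
       -6.41403836e-02,  3.93008755e-02,  6.23902747e-05]), 'position': array([0.1757093 , 0.62540239, 0.29124428]), 'tool_rot': array([-4.28729209e-01, -3.11204550e+00,  2.79327934e-03]), 'ft_force': array([ 0.0203454 , -0.02459641, -0.03602219]), 'torque': array([ 0.0222134 , -0.02484344, -0.01385256]), 'grip_force': 0.0, 'grip_width': 0.9952223984665318}
```

View pics/top0.png

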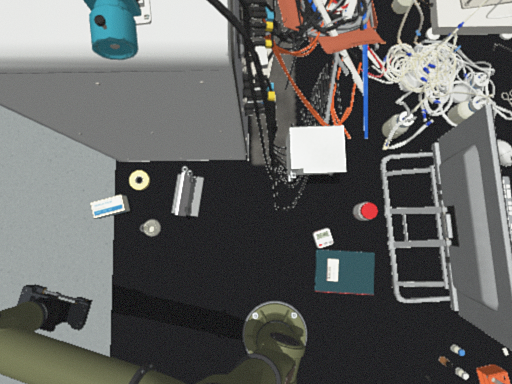

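View pics/side0.png

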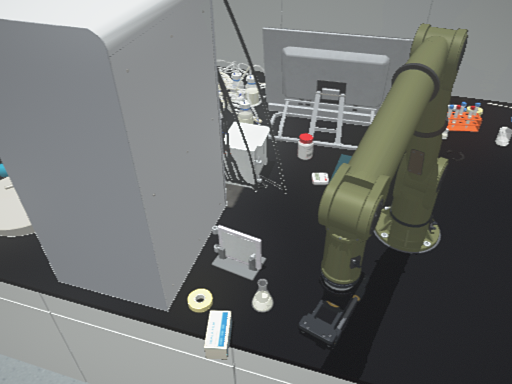

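The top view shows the locker roof at about (317,150), stand with door (187,193), timer (322,238), jar (366,211) and flask (150,228). The side view shows the locker at (247,150) and the door in its stand at (240,250), with a tall instrument beside it.

```bash
cat > h.py <<'E'
from bench import ctrl
import cv2,numpy as np
from scipy.spatial.transform import Rotation as R
def cam(n,st=None):
    c=ctrl.calibration(n);K=c["K"]
    if n=="wrist":
        st=st or ctrl.get_state();T=np.eye(4);T[:3,:3]=R.from_rotvec(st["tool_rot"]).as_matrix();T[:3,3]=st["position"]
        T=T@c["tool_from_camera"];return K,T[:3,3],T[:3,:3]
    return K,np.array(c["origin"]),R.from_rotvec(c["attitude"]).as_matrix()
def ray(C,u,v):
    K,o,A=C;d=A@np.array([(u-K[0,2])/K[0,0],-(v-K[1,2])/K[1,1],-1]);return o,d/np.linalg.norm(d)
def onz(C,u,v,z):
    o,d=ray(C,u,v);return o+d*(z-o[2])/d[2]
def proj(C,p):
    K,o,A=C;q=A.T@(np.array(p)-o);return np.array([K[0,2]-K[0,0]*q[0]/q[2],K[1,2]+K[1,1]*q[1]/q[2]])
def snap(name,f):
    st=ctrl.get_state();im=ctrl.get_image(name);cv2.imwrite(f,im[:,:,::-1]);np.savez(f+".npz",K=cam(name,st)[0],o=cam(name,st)[1],A=cam(name,st)[2]);return im
def load(f):
    d=np.load(f+".npz");return d["K"],d["o"],d["A"]
E
python3 - <<'E'
from h import *
C=cam("top")
for n,u,v,z in[("lockA",290,127,.18),("lockB",345,127,.18),("lockC",346,172,.18),("lockD",290,172,.18),("doortop",187,170,.138),("doortop2",179,215,.138),("standA",203,178,.008),("standB",195,216,.008),("timer",322,238,.018),("jar",369,211,.098),("flask",150,228,.05),("wall",118,160,0),("wall2",248,160,0)]:
    p=onz(C,u,v,z);print(n,p.round(3),np.hypot(*p[:2]).round(3))
a=cv2.imread("pics/top0.png");b=cv2.imread("pics/side0.png")
l=cv2.resize(a[110:260,110:400],None,fx=2.7,fy=2.7,interpolation=cv2.INTER_CUBIC);cv2.imwrite("pics/c1.png",l)
E
```

```text
lockA [ 0.716 -0.056  0.18 ] 0.718
lockB [ 0.713 -0.239  0.18 ] 0.752
lockC [ 0.562 -0.236  0.18 ] 0.609
lockD [ 0.565 -0.052  0.18 ] 0.567
doortop [0.583 0.295 0.138] 0.654
doortop2 [0.43  0.321 0.138] 0.537
standA [0.573 0.26  0.008] 0.63
standB [0.43  0.29  0.008] 0.519
timer [ 0.343 -0.18   0.018] 0.387
jar [ 0.436 -0.331  0.098] 0.548
flask [0.388 0.445 0.05 ] 0.59
wall [0.649 0.587 0.   ] 0.875
wall2 [0.641 0.09  0.   ] 0.648
```

View pics/c1.png

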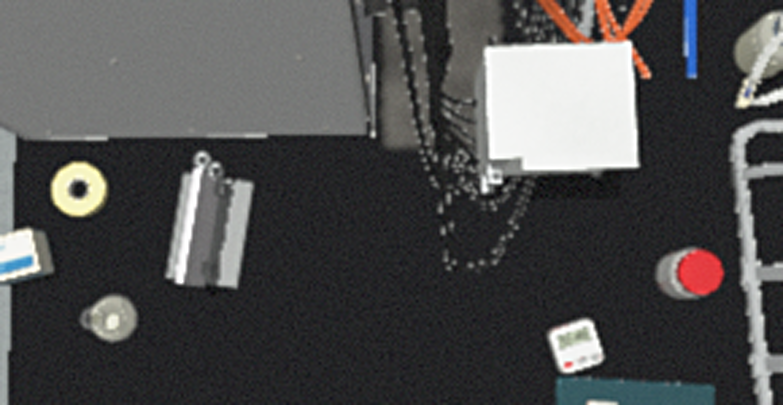

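The crop shows the locker roof corners, hinge bracket at crop (490,180), and the door strip from (200,160) (sockets) to (180,280) (free edge). So the door lies nearly along world −x already. I'll move above the stand, then turn so the wrist camera looks down on the sockets.

{"name": "drive_tool", "arguments": {
  "motion": [
    [[-4, -2.2, 0], [0, 0, 0], 1],
    [[-4, -2.2, 0], [0, 0, 0], 1],
    [[-4, -2.2, 0], [0, 0, 0], 1],
    [[-4, -2.2, 0], [0, 0, 0], 1],
    [[-4, -2.2, 0], [0, 0, 0], 1],
    [[-4, -2.2, 0], [0, 0, 0], 1],
    [[-4, -2.2, 0], [0, 0, 0], 1],
    [[-4, -2.2, 0], [0, 0, 0], 1],
    [[-4, -2.2, 0], [0, 0, 0], 1],
    [[-4, -2.2, 0], [0, 0, 0], 1]
  ],
  "force": 40
}}

```text
time: 1.35
position: [0.5021, 0.3046, 0.2919]
tool_rot: [-0.428, -3.112, 0.0]
ft_force: [-0.2, 0.1, 0.2]
grip_width: 1.003
grip_force: 0.0
```

{"name": "drive_tool", "arguments": {
  "motion": [
    [[0, 0, 0], [0, 0, 10], 1],
    [[0, 0, 0], [0, 0, 10], 1],
    [[0, 0, 0], [0, 0, 10], 1],
    [[0, 0, 0], [0, 0, 10], 1],
    [[0, 0, 0], [0, 0, 10], 1],
    [[0, 0, 0], [0, 0, 10], 1],
    [[0, 0, 0], [0, 0, 10], 1],
    [[0, 0, 0], [0, 0, 10], 1],
    [[0, 0, 0], [0, 0, 10], 1],
    [[0, 0, 0], [0, 0, 10], 1],
    [[0, 0, 0], [0, 0, 10], 1],
    [[0, 0, 0], [0, 0, 10], 1]
  ]
}}

```text
time: 2.85
position: [0.5011, 0.3057, 0.2918]
tool_rot: [2.913, 1.176, -0.001]
ft_force: [0.6, 0.4, 0.2]
grip_width: 0.999
grip_force: 0.0
```

{"name": "drive_tool", "arguments": {
  "motion": [
    [[0, 0, 0], [0, 0, 10], 1],
    [[0, 0, 0], [0, 0, 10], 1],
    [[0, 0, 0], [0, 0, 10], 1],
    [[0, 0, 0], [0, 0, 10], 1],
    [[0, 0, 0], [0, 0, 10], 1],
    [[0, 0, 0], [0, 0, 3], 1],
    [[0, 0, 0], [0, 0, 0], 1]
  ]
}}

```text
time: 3.72
position: [0.5011, 0.3058, 0.2919]
tool_rot: [3.132, -0.237, -0.001]
ft_force: [0.2, -0.1, 0.3]
grip_width: 0.998
grip_force: 0.0
```

```bash
python3 - <<'E'
from h import *
snap("wrist","pics/w1.png");s=ctrl.get_state();print(s["joint_positions"].round(3),s["position"],s["tool_rot"])
C=load("pics/w1.png")
print("expected sock",proj(C,[.583,.295,.125]),proj(C,[.43,.321,.138]))
E
```

```text
[-1.017  0.196  0.488  1.631 -0.094  1.339 -2.236] [0.50119109 0.30580452 0.29189635] [ 3.13227764e+00 -2.35969380e-01 -7.43830038e-04]
expected sock [250.0325921   90.39284411] [247.30705563 279.89121334]
```

View pics/w1.png

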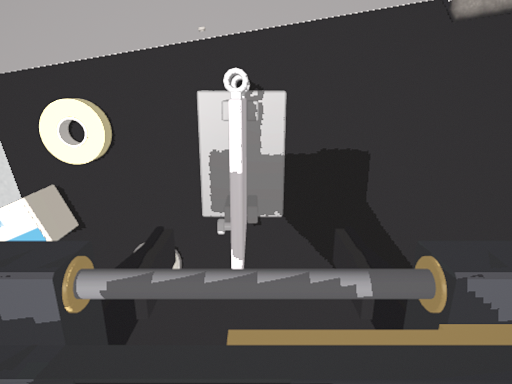

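The ring of the upper socket is at about (237,81), the door's top edge runs down to (238,268), the knob is at (222,226) on the left side (world +y, as expected).

```bash
python3 - <<'E'
from h import *
im=cv2.imread("pics/w1.png");C=load("pics/w1.png");g=cv2.cvtColor(im,6)
for r in(100,120,150,190,220,240,255,264,268,272,276):print(r,g[r,218:258].tolist())
b=g[60:100,215:260];print(cv2.HoughCircles(cv2.resize(b,None,fx=4,fy=4,interpolation=2),cv2.HOUGH_GRADIENT,1,40,param1=100,param2=15,minRadius=12,maxRadius=70)/4+[215,60,0])
for r in range(66,98,2):print(r,g[r,222:254].tolist())
E
```

```text
100 [225, 225, 226, 227, 214, 188, 176, 170, 154, 144, 189, 251, 255, 255, 255, 255, 255, 255, 255, 255, 255, 255, 254, 209, 165, 168, 168, 162, 138, 114, 111, 111, 112, 112, 111, 118, 125, 124, 117, 110]
120 [222, 222, 223, 217, 207, 193, 176, 169, 169, 167, 190, 253, 255, 255, 255, 255, 255, 255, 255, 255, 255, 255, 255, 232, 167, 165, 168, 163, 139, 112, 111, 111, 110, 111, 111, 111, 110, 108, 142, 145]
150 [163, 200, 221, 197, 165, 168, 146, 115, 117, 115, 115, 234, 255, 255, 255, 255, 255, 255, 255, 255, 255, 255, 255, 237, 180, 163, 166, 162, 139, 120, 122, 122, 122, 122, 121, 122, 122, 122, 122, 122]
190 [119, 119, 119, 119, 119, 119, 119, 119, 119, 118, 117, 130, 168, 184, 185, 186, 186, 187, 186, 188, 188, 191, 187, 180, 169, 161, 164, 166, 145, 117, 119, 118, 119, 119, 118, 119, 119, 119, 119, 119]
220 [142, 156, 155, 155, 155, 154, 139, 120, 116, 116, 116, 114, 142, 173, 183, 185, 186, 185, 185, 185, 185, 187, 185, 182, 171, 162, 163, 166, 134, 97, 117, 117, 118, 117, 118, 117, 117, 119, 120, 93]
240 [51, 52, 52, 52, 51, 52, 51, 52, 53, 52, 52, 47, 88, 161, 184, 184, 185, 
[... 2920 characters left out ...]
, 253, 227, 178, 153, 217, 212, 83, 26, 30, 34, 31]
90 [115, 117, 116, 97, 73, 145, 213, 248, 255, 255, 255, 255, 255, 255, 255, 255, 255, 255, 255, 254, 229, 181, 153, 212, 216, 159, 119, 77, 80, 81, 80, 97]
92 [212, 212, 212, 212, 211, 210, 207, 209, 222, 255, 255, 255, 255, 255, 255, 255, 255, 255, 235, 169, 146, 153, 153, 144, 129, 121, 121, 121, 120, 117, 173, 206]
94 [227, 227, 227, 227, 227, 226, 226, 226, 223, 255, 255, 255, 255, 255, 255, 255, 255, 255, 240, 163, 177, 166, 147, 127, 123, 123, 123, 120, 187, 214, 221, 229]
96 [226, 226, 226, 226, 226, 226, 226, 225, 221, 255, 255, 255, 255, 255, 255, 255, 255, 255, 238, 164, 245, 254, 194, 124, 122, 124, 124, 120, 155, 175, 175, 150]
```

```bash
python3 - <<'E'
from h import *
C=load("pics/w1.png")
s=onz(C,235.4,80.2,.125);a=onz(C,234.8,100,.138);b=onz(C,236.6,264,.138);e=onz(C,236.7,268.5,.138)
for l,r,v in((228.4,241,100),(230.8,242.3,264)):print("thick",np.linalg.norm(onz(C,l,v,.138)-onz(C,r,v,.138)))
d=(e-s)[:2];yaw=np.degrees(np.arctan2(*(b-a)[1::-1]));print(s,a,b,e,"len",np.linalg.norm(d),"yaw leaf",yaw,"yaw sock-edge",np.degrees(np.arctan2(d[1],d[0])))
st=ctrl.get_state();M=R.from_rotvec(st["tool_rot"]).as_matrix();print("toolx yaw",np.degrees(np.arctan2(M[1,0],M[0,0])))
u=np.array([np.cos(np.radians(yaw)),np.sin(np.radians(yaw)),0]);g=s+u*.082;g[2]=.118+.051
print("TCP target",g,"tool delta cm",M.T@(g-st["position"])*100)
E
```

```text
thick 0.009151935441765074
thick 0.009696460304674298
[0.59188599 0.30475984 0.125     ] [0.57789917 0.30686855 0.138     ] [0.44639315 0.32755443 0.138     ] [0.4421793  0.32817388 0.138     ] len 0.15152660759856076 yaw leaf 171.06062921705188 yaw sock-edge 171.1109829006215
toolx yaw -8.61645759127588
TCP target [0.51088202 0.31750176 0.169     ] tool delta cm [ 0.78830623 -1.30752895 12.28867243]
```

{"name": "drive_tool", "arguments": {
  "motion": [
    [[0.8, -1.3, 0], [0, 0, 0.3], 1],
    [[0, 0, 4], [0, 0, 0], 1],
    [[0, 0, 4], [0, 0, 0], 1],
    [[0, 0, 3], [0, 0, 0], 1],
    [[0, 0, 1.6], [0, 0, 0], 1],
    [[0, 0, 0], [0, 0, 0], 1],
    [[0, 0, 0], [0, 0, 0], -1],
    [[0, 0, 0], [0, 0, 0], -1],
    [[0, 0, 0], [0, 0, 0], -1],
    [[0, 0, 0], [0, 0, 0], -1],
    [[0, 0, 0], [0, 0, 0], -1],
    [[0, 0, 0], [0, 0, 0], -1]
  ],
  "force": 60
}}

```text
time: 5.28
position: [0.5113, 0.3175, 0.1663]
tool_rot: [-3.132, 0.246, -0.0]
ft_force: [0.5, 0.3, 0.4]
grip_width: 0.399
grip_force: 0.0
```

{"name": "drive_tool", "arguments": {
  "motion": [
    [[0, 0, 0], [0, 0, 0], -1],
    [[0, 0, 0], [0, 0, 0], -1],
    [[0, 0, 0], [0, 0, 0], -1],
    [[0, 0, 0], [0, 0, 0], -1],
    [[0, 0, 0], [0, 0, 0], -1],
    [[0, 0, 0], [0, 0, 0], -1]
  ],
  "force": 60
}}

```text
time: 6.02
position: [0.5112, 0.3176, 0.1662]
tool_rot: [-3.132, 0.246, -0.0]
ft_force: [-1.0, 0.7, -0.8]
grip_width: 0.108
grip_force: 60.0
```

{"name": "drive_tool", "arguments": {
  "motion": [
    [[0, 0, -1.5], [0, 0, 0], -1],
    [[0, 0, -2.5], [0, 0, 0], -1],
    [[0, 0, -2.5], [0, 0, 0], -1],
    [[0, 0, -1.5], [0, 0, 0], -1],
    [[-0.1, 2, 0], [0, 0, 0], -1],
    [[-0.1, 4, 0], [0, 0, 0], -1],
    [[-0.1, 5, 0], [0, 0, 0], -1],
    [[-0.1, 5, 0], [0, 0, 0], -1],
    [[-0.1, 5, 0], [0, 0, 0], -1],
    [[-0.1, 5, 0], [0, 0, 0], -1],
    [[-0.1, 4, 0], [0, 0, 0], -1],
    [[-0.1, 2, 0], [0, 0, 0], -1]
  ]
}}

```text
time: 7.52
position: [0.4517, -0.0004, 0.2452]
tool_rot: [-3.131, 0.252, 0.003]
ft_force: [-0.2, 1.1, -0.9]
grip_width: 0.114
grip_force: 60.0
```

{"name": "drive_tool", "arguments": {
  "motion": [
    [[0, 1.5, 0], [0, 0, -1], -1],
    [[0, 1.4, 0], [0, 0, -2], -1],
    [[0, 1, 0], [0, 0, -2], -1],
    [[0, 0, 0], [0, 0, -1.5], -1],
    [[0, 0, 0], [0, 0, -1], -1],
    [[0, 0, 0], [0, 0, 0], -1],
    [[0, 0, 0], [0, 0, 0], -1]
  ]
}}

```text
time: 8.4
position: [0.4481, -0.0356, 0.2462]
tool_rot: [3.141, -0.04, -0.0]
ft_force: [-0.1, 0.3, -1.1]
grip_width: 0.108
grip_force: 60.0
```

```bash
python3 - <<'E'
from h import *
im=snap("wrist","pics/w2.png");s=ctrl.get_state();print(s["joint_positions"].round(3),s["position"],s["tool_rot"])
C=load("pics/w2.png");print("exp pin",proj(C,[.553,-.066,.15]))
E
```

```text
[-0.769 -0.142  0.74   2.008  0.101  1.241 -1.663] [ 0.44805611 -0.03568105  0.2461955 ] [ 3.14129379e+00 -4.01281464e-02 -9.26486243e-05]
exp pin [303.98993216  42.8770776 ]
```

View pics/w2.png

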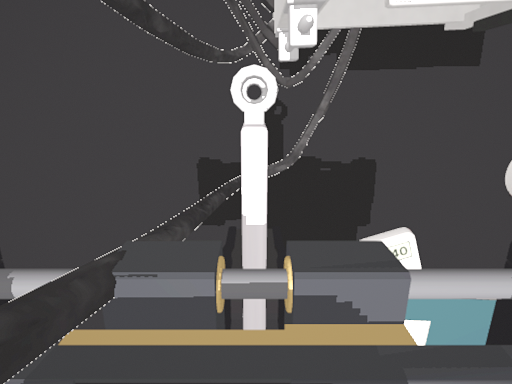

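The socket ring is at (254,91), the upper pin on its bracket at about (305,22), the lower bracket just peeking out at (287,45); the lip is at the top right. I'll enlarge the pin area.

```bash
python3 - <<'E'
from h import *
im=cv2.imread("pics/w2.png")
cv2.imwrite("pics/c2.png",cv2.resize(im[0:130,225:355],None,fx=4.6,fy=4.6,interpolation=cv2.INTER_CUBIC))
E
```

```text
(no output)
```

View pics/c2.png

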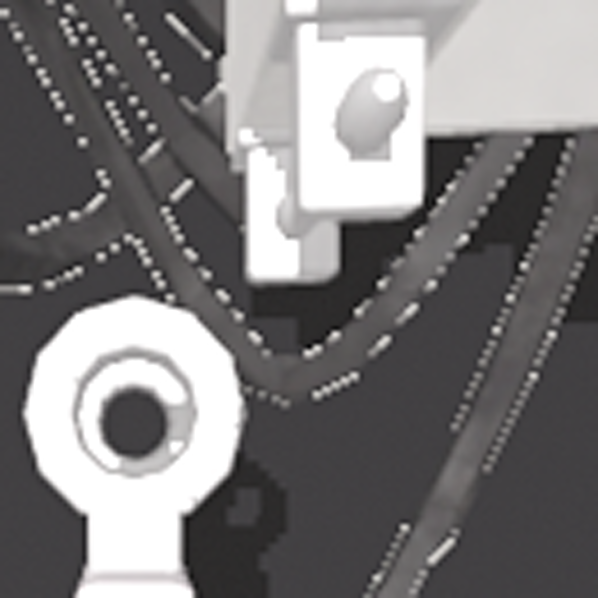

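Pin tip disc at full-image (309.8,18.5); socket's outer ring centre (254.1,88.4), with the lower socket's bottom bore visible through it at (254.1,91.7).

```bash
python3 - <<'E'
from h import *
C=load("pics/w2.png");f=lambda x,y:(225+x/4.6,y/4.6)
z=.098
print("sock top",onz(C,*f(134,406),z+.107),"lower bottom",onz(C,*f(134,422),z))
for a in((25,406),(243,406),(134,296),(134,516)):print(onz(C,*f(*a),z+.107).round(4))
print("pin tip",onz(C,*f(390,85),.15))
print("bracket top corners FL,FR",onz(C,*f(301,208),.13),onz(C,*f(421,208),.13))
print("lower br FR FL",onz(C,*f(336,280),.045),onz(C,*f(248,280),.045))
g=cv2.cvtColor(cv2.imread("pics/top0.png"),cv2.COLOR_BGR2GRAY)
m=(g>200).astype(np.uint8);m[:,:285]=0;m[:,350:]=0;m[:120]=0;m[180:]=0
c=max(cv2.findContours(m,0,2)[0],key=cv2.contourArea)[:,0];Ct=cam("top")
P=np.array([onz(Ct,u,v,.18) for u,v in c])[:,:2].astype(np.float32);r=cv2.minAreaRect(P);print(r,P.min(0),P.max(0))
fr=np.array([p for p in P if p[0]<P[:,0].min()+.012 and -.225<p[1]<-.11]);print(len(fr),np.degrees(np.arctan(np.polyfit(fr[:,1],fr[:,0],1)[0])))
st=ctrl.get_state();M=R.from_rotvec(st["tool_rot"]).as_matrix();print(M.round(4))
E
```

```text
sock top [ 0.52969911 -0.0388149   0.205     ] lower bottom [ 0.52933796 -0.03906283  0.098     ]
[ 0.5299 -0.0296  0.205 ]
[ 0.5295 -0.048   0.205 ]
[ 0.5384 -0.039   0.205 ]
[ 0.5206 -0.0386  0.205 ]
pin tip [ 0.56459608 -0.0687968   0.15      ]
bracket top corners FL,FR [ 0.55467243 -0.06098188  0.13      ] [ 0.55429052 -0.07632767  0.13      ]
lower br FR FL [ 0.55362931 -0.07666022  0.045     ] [ 0.55403007 -0.06060913  0.045     ]
((0.6402008533477783, -0.1442326009273529), (0.15607485175132751, 0.18143747746944427), 1.4692796468734741) [ 0.5628885  -0.23469046] [ 0.72035205 -0.05370779]
2 -43.90944563185052
[[ 9.997e-01 -2.550e-02 -1.000e-04]
 [-2.550e-02 -9.997e-01 -0.000e+00]
 [-1.000e-04  0.000e+00 -1.000e+00]]
```

Measurements agree with the given sizes (bracket 16 mm, ring 19 mm, 10 mm reach), and the door hangs vertical. Lower to the entry window, then go sideways and forward.

{"name": "drive_tool", "arguments": {
  "motion": [
    [[0, 0, 1], [0, 0, 0], -1],
    [[0, 0, 0.8], [0, 0, 0], -1],
    [[0, 1.5, 0], [0, 0, 0], -1],
    [[0, 1.4, 0], [0, 0, 0], -1],
    [[0, 0, 0], [0, 0, 0], -1],
    [[1.2, 0, 0], [0, 0, 0], -1],
    [[1.2, 0, 0], [0, 0, 0], -1],
    [[0.8, 0, 0], [0, 0, 0], -1],
    [[0.38, 0, 0], [0, 0, 0], -1],
    [[0, 0, 0], [0, 0, 0], -1],
    [[0, 0, 0], [0, 0, 0], -1],
    [[0, 0, 0], [0, 0, 0], -1]
  ]
}}

```text
time: 9.95
position: [0.4828, -0.0658, 0.2282]
tool_rot: [-3.141, 0.041, 0.0]
ft_force: [0.5, 0.4, -1.4]
grip_width: 0.11
grip_force: 60.0
```

```bash
python3 - <<'E'
from h import *
im=snap("wrist","pics/w3.png");s=ctrl.get_state();print(s["position"],s["tool_rot"])
C=load("pics/w3.png");print("exp pin tip",proj(C,[.5646,-.0688,.15]))
cv2.imwrite("pics/c3.png",cv2.resize(im[50:140,210:300,::-1],None,fx=6,fy=6,interpolation=cv2.INTER_CUBIC))
E
```

```text
[ 0.48287789 -0.06585705  0.22827459] [-3.14086854e+00  4.07497023e-02 -4.37937905e-05]
exp pin tip [253.34875881  89.42540126]
```

View pics/c3.png

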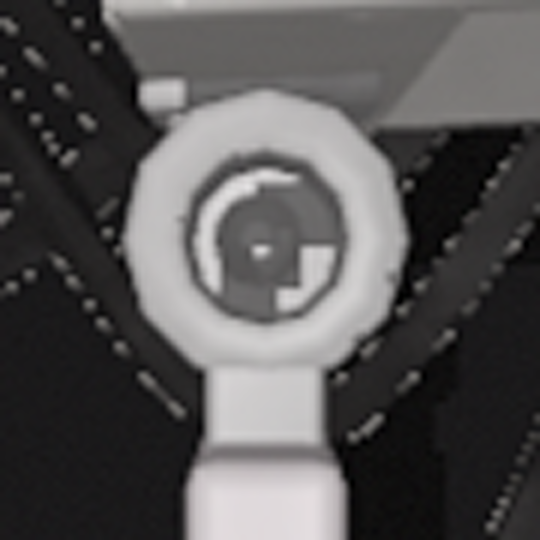

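The pin tip shows through the upper bore at full-image (253.7,91.7); ring centre at about (254.4,88.7).

```bash
python3 - <<'E'
from h import *
C=load("pics/w3.png");f=lambda x,y:(210+x/6,50+y/6);z=.2283-.1482
a=onz(C,*f(266,232),z+.107);b=onz(C,*f(262,250),.15)
print(a,onz(C,*f(266,238),z+.107),b,z)
print("bore top L R T B",*[onz(C,*f(*q),z+.107).round(4) for q in((187,238),(347,238),(267,150),(267,325))])
E
```

```text
[ 0.5643064  -0.06919176  0.1871    ] [ 0.56393473 -0.06918232  0.1871    ] [ 0.56352813 -0.06893073  0.15      ] 0.0801
bore top L R T B [ 0.5641 -0.064   0.1871] [ 0.5638 -0.0744  0.1871] [ 0.5693 -0.0694  0.1871] [ 0.5585 -0.0691  0.1871]
```

Aligned within about 0.5 mm. Lower.

{"name": "drive_tool", "arguments": {
  "motion": [
    [[0, 0, 0.5], [0, 0, 0], -1],
    [[0, 0, 0.5], [0, 0, 0], -1],
    [[0, 0, 0.4], [0, 0, 0], -1],
    [[0, 0, 0.3], [0, 0, 0], -1],
    [[0, 0, 0.3], [0, 0, 0], -1],
    [[0, 0, 0.3], [0, 0, 0], -1],
    [[0, 0, 0], [0, 0, 0], -1]
  ]
}}

```text
time: 10.88
position: [0.483, -0.0659, 0.205]
tool_rot: [3.141, -0.041, -0.001]
ft_force: [-0.0, -0.6, -1.5]
grip_width: 0.112
grip_force: 60.0
```

{"name": "drive_tool", "arguments": {
  "motion": [
    [[0, 0, 0.3], [0, 0, 0], -1],
    [[0, 0, 0.3], [0, 0, 0], -1],
    [[0, 0, 0.3], [0, 0, 0], -1],
    [[0, 0, 0.2], [0, 0, 0], -1],
    [[0, 0, 0.1], [0, 0, 0], -1],
    [[0, 0, 0], [0, 0, 0], -1],
    [[0, 0, 0], [0, 0, 0], -1]
  ]
}}

```text
time: 11.75
position: [0.4831, -0.0659, 0.1933]
tool_rot: [-3.141, 0.041, -0.0]
ft_force: [0.3, -0.1, -1.7]
grip_width: 0.111
grip_force: 60.0
```

{"name": "drive_tool", "arguments": {
  "motion": [
    [[0, 0, 0.1], [0, 0, 0], -1],
    [[0, 0, 0.05], [0, 0, 0], -1],
    [[0, 0, 0], [0, 0, 0], -1],
    [[0, 0, 0], [0, 0, 0], -1]
  ]
}}

```text
time: 12.25
position: [0.4833, -0.066, 0.1929]
tool_rot: [-3.14, 0.041, -0.001]
ft_force: [-4.2, 1.3, 6.5]
grip_width: 0.108
grip_force: 60.0
```

Seated (contact at the expected height). Release and rise.

{"name": "drive_tool", "arguments": {
  "motion": [
    [[0, 0, 0], [0, 0, 0], 0],
    [[0, 0, 0], [0, 0, 0], 0],
    [[0, 0, 0], [0, 0, 0], 0],
    [[0, 0, 0], [0, 0, 0], 0],
    [[0, 0, 0], [0, 0, 0], 0],
    [[0, 0, -1], [0, 0, 0], 0],
    [[0, 0, -2], [0, 0, 0], 0],
    [[0, 0, -3], [0, 0, 0], 0],
    [[0, 0, -3], [0, 0, 0], 0],
    [[0, 0, 0], [0, 0, 0], 0]
  ]
}}

```text
time: 13.5
position: [0.4845, -0.0661, 0.2846]
tool_rot: [-3.14, 0.041, -0.009]
ft_force: [0.3, 0.4, -1.2]
grip_width: 0.503
grip_force: 0.0
```

```bash
python3 - <<'E'
from h import *
im=snap("wrist","pics/w4.png");s=ctrl.get_state();print(s["position"],s["ft_force"],s["joint_positions"].round(2))
C=load("pics/w4.png");p=proj(C,[.564,-.069,.152]);print(p, proj(C,[.564,-.069,.152])-proj(C,[.564,-.069,.157]))
E
```

```text
[ 0.48364765 -0.06596721  0.28291926] [-0.06781004  0.19490295 -1.45847894] [-0.76 -0.06  0.82  1.88  0.05  1.3  -1.55]
[253.52146069  95.54665631] [0.0064181  0.02811233]
```

View pics/w4.png

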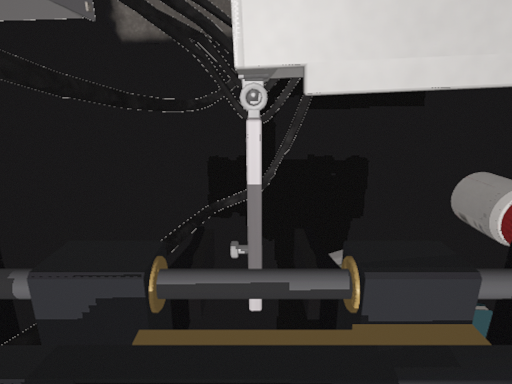

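The door is hung and still open at 90°: ring at (254,97) on the hinge bracket, free edge at (255,310), knob at (235,250). Close the fingers and go down beside its outer face.

{"name": "drive_tool", "arguments": {
  "motion": [
    [[-1, -2.2, 0], [0, 0, 0], -1],
    [[-1, -2.3, 0], [0, 0, 0], -1],
    [[0, 0, 0], [0, 0, 0], -1],
    [[0, 0, 0], [0, 0, 0], -1],
    [[0, 0, 0], [0, 0, 0], -1],
    [[0, 0, 0], [0, 0, 0], -1],
    [[0, 0, 2], [0, 0, 0], -1],
    [[0, 0, 3], [0, 0, 0], -1],
    [[0, 0, 3], [0, 0, 0], -1],
    [[0, 0, 0.3], [0, 0, 0], -1],
    [[0, 0, 0], [0, 0, 0], -1],
    [[0, 0, 0], [0, 0, 0], -1]
  ],
  "force": 20
}}

```text
time: 15.05
position: [0.4652, -0.0204, 0.2]
tool_rot: [-3.141, 0.041, -0.004]
ft_force: [-0.2, -0.3, 0.4]
grip_width: 0.004
grip_force: 0.0
```

{"name": "drive_tool", "arguments": {
  "motion": [
    [[0, 0.8, 0], [0, 0, 0], -1],
    [[0, 0.8, 0], [0, 0, 0], -1],
    [[0, 0.8, 0], [0, 0, 0], -1],
    [[0, 0.5, 0], [0, 0, 0], -1],
    [[0, 0.6, 0], [0, 0, 0], -1],
    [[0, 0.7, 0], [0, 0, 0], -1],
    [[0.1, 0.7, 0], [0, 0, 0], -1],
    [[0.1, 0.7, 0], [0, 0, 0], -1],
    [[0.1, 0.7, 0], [0, 0, 0], -1],
    [[0.1, 0.7, 0], [0, 0, 0], -1],
    [[0.1, 0.7, 0], [0, 0, 0], -1],
    [[0, 0, 0], [0, 0, 0], -1]
  ]
}}

```text
time: 16.55
position: [0.4673, -0.0982, 0.1988]
tool_rot: [3.141, -0.043, 0.0]
ft_force: [-0.0, -0.9, -0.0]
grip_width: 0.004
grip_force: 0.0
```

```bash
python3 - <<'E'
from h import *
im=snap("wrist","pics/w5.png");s=ctrl.get_state();print(s["position"],s["ft_force"])
E
```

```text
[ 0.46722844 -0.09775465  0.19870929] [-0.13613266 -0.11724895  0.00123533]
```

View pics/w5.png

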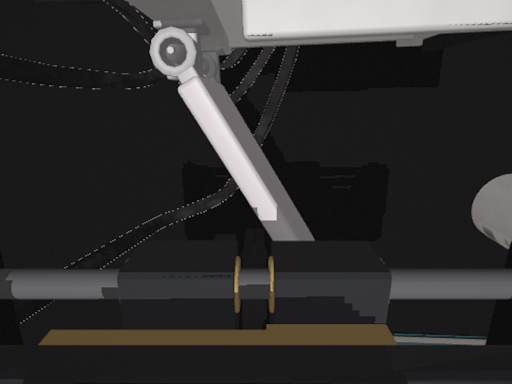

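The door is swinging shut normally (ring at (173,50), leaf about 58° from shut). Continue along the arc.

{"name": "drive_tool", "arguments": {
  "motion": [
    [[0.4, 0.6, 0], [0, 0, 0], -1],
    [[0.4, 0.6, 0], [0, 0, 0], -1],
    [[0.4, 0.7, 0], [0, 0, 0], -1],
    [[0.4, 0.7, 0], [0, 0, 0], -1],
    [[0.4, 0.7, 0], [0, 0, 0], -1],
    [[0.5, 0.7, 0], [0, 0, 0], -1],
    [[0.5, 0.6, 0], [0, 0, 0], -1],
    [[0.5, 0.3, 0], [0, 0, 0], -1],
    [[0.5, 0.3, 0], [0, 0, 0], -1],
    [[0.5, 0.2, 0], [0, 0, 0], -1],
    [[0.5, 0.2, 0], [0, 0, 0], -1],
    [[0.4, 0.2, 0], [0, 0, 0], -1]
  ]
}}

```text
time: 18.1
position: [0.5201, -0.1568, 0.1988]
tool_rot: [-3.141, 0.04, -0.0]
ft_force: [0.1, 0.4, 0.1]
grip_width: 0.003
grip_force: 0.1
```

{"name": "drive_tool", "arguments": {
  "motion": [
    [[0.4, 0.2, 0], [0, 0, 0], -1],
    [[0.4, 0.2, 0], [0, 0, 0], -1],
    [[0.4, 0.2, 0], [0, 0, 0], -1],
    [[0.3, 0.2, 0], [0, 0, 0], -1],
    [[0.2, 0, 0], [0, 0, 0], -1],
    [[0.2, 0, 0], [0, 0, 0], -1],
    [[0.2, 0, 0], [0, 0, 0], -1],
    [[0.2, 0, 0], [0, 0, 0], -1],
    [[0, 0, 0], [0, 0, 0], -1],
    [[0, 0, 0], [0, 0, 0], -1]
  ]
}}

```text
time: 19.35
position: [0.5425, -0.1654, 0.1987]
tool_rot: [-3.141, 0.041, 0.0]
ft_force: [0.2, 0.1, -0.4]
grip_width: 0.004
grip_force: 0.0
```

{"name": "drive_tool", "arguments": {
  "motion": [
    [[0.1, 0, 0], [0, 0, 0], -1],
    [[0.1, 0, 0], [0, 0, 0], -1],
    [[0.1, 0, 0], [0, 0, 0], -1],
    [[0.1, 0, 0], [0, 0, 0], -1],
    [[0.1, 0, 0], [0, 0, 0], -1],
    [[0, 0, 0], [0, 0, 0], -1],
    [[0, 0, 0], [0, 0, 0], -1]
  ]
}}

```text
time: 20.23
position: [0.5475, -0.1656, 0.1988]
tool_rot: [-3.141, 0.041, -0.0]
ft_force: [-0.6, -0.1, 0.5]
grip_width: 0.005
grip_force: 0.0
```

{"name": "drive_tool", "arguments": {
  "motion": [
    [[0.1, 0, 0], [0, 0, 0], -1],
    [[0.1, 0, 0], [0, 0, 0], -1],
    [[0.1, 0, 0], [0, 0, 0], -1],
    [[0, 0, 0], [0, 0, 0], -1]
  ]
}}

```text
time: 20.72
position: [0.5501, -0.1657, 0.1986]
tool_rot: [-3.141, 0.041, 0.002]
ft_force: [-1.1, 0.3, 0.8]
grip_width: 0.007
grip_force: 1.3
```

{"name": "drive_tool", "arguments": {
  "motion": [
    [[0.1, 0, 0], [0, 0, 0], -1],
    [[0.1, 0, 0], [0, 0, 0], -1],
    [[0, 0, 0], [0, 0, 0], -1]
  ]
}}

```text
time: 21.1
position: [0.5505, -0.1658, 0.1985]
tool_rot: [-3.14, 0.041, 0.008]
ft_force: [-8.9, 1.0, 5.8]
grip_width: 0.002
grip_force: 4.3
```

The door is against its stop (9 N). Back off and check.

{"name": "drive_tool", "arguments": {
  "motion": [
    [[-0.2, 0, 0], [0, 0, 0], -1],
    [[-0.2, 0, 0], [0, 0, 0], -1],
    [[-0.5, 0, 0], [0, 0, 0], -1],
    [[-2, 0, 0], [0, 0, 0], -1],
    [[-3, 0, 0], [0, 0, 0], -1],
    [[-2, 0, -2], [0, 0, 0], -1],
    [[0, 0, -5], [0, 0, 0], -1],
    [[0, 0, -3], [0, 0, 0], -1],
    [[0, 0, 0], [0, 0, 0], -1],
    [[0, 0, 0], [0, 0, 0], -1]
  ]
}}

```text
time: 22.35
position: [0.4732, -0.1635, 0.298]
tool_rot: [-3.141, 0.04, 0.001]
ft_force: [0.0, -0.5, -0.1]
grip_width: 0.006
grip_force: 0.0
```

```bash
python3 - <<'E'
from h import *
im=snap("wrist","pics/w6.png");s=ctrl.get_state();print(s["position"],s["ft_force"])
C=load("pics/w6.png")
H=np.array([.564,-.069]);a=np.radians(-1.46);L=np.array([[np.cos(a),-np.sin(a)],[np.sin(a),np.cos(a)]])
for x,y,z in((0,-160,165),(-5,-160,165),(-5,-20,165),(0,0,152),(-2,-170,180),(-2,-30,180)):print((x,y,z),proj(C,[*(H+L@[x/1e3,y/1e3]),z/1e3]).round(1))
cv2.imwrite("pics/c6.png",cv2.resize(im[0:200,150:450,::-1],None,fx=2.6,fy=2.6,interpolation=cv2.INTER_CUBIC))
E
```

```text
[ 0.47297956 -0.16346206  0.2975943 ] [-0.26090626  0.3699627  -1.19865597]
(0, -160, 165) [348.8  80.1]
(-5, -160, 165) [348.1  88.2]
(-5, -20, 165) [135.4  88.2]
(0, 0, 152) [112.3  80.9]
(-2, -170, 180) [371.7  82.5]
(-2, -30, 180) [142.7  82.5]
```

View pics/c6.png

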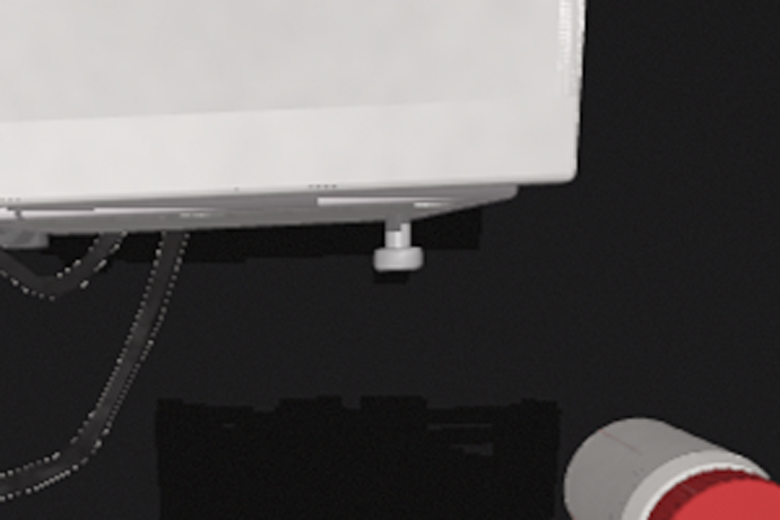

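The shut door peeks out under the lip with its free edge at full-image (349,72) and the knob outside. Its top is beneath the lip and the hinge end needs one check that it is still down.

```bash
python3 - <<'E'
from h import *
a=cv2.imread("pics/w6.png")[40:130,70:200]
b=snap("side","pics/s6.png")[100:200,205:315,::-1]
cv2.imwrite("pics/c7.png",np.vstack([cv2.resize(a,(416,288),interpolation=2),cv2.resize(b,(416,310),interpolation=2)]))
E
```

```text
(no output)
```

View pics/c7.png

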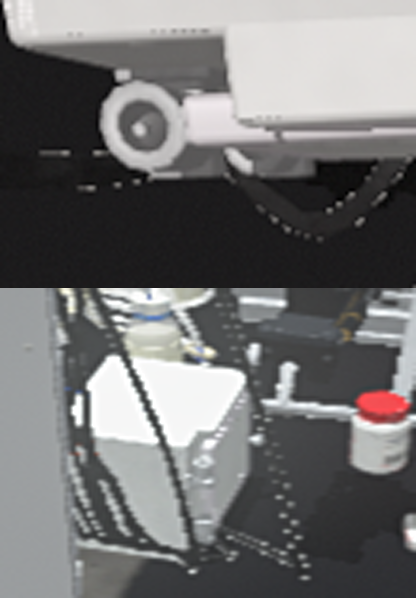

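The ring sits over the pin, with its tip visible near the top of the bore, and the door tucks under the lip. It's shut and the arm is clear, so I'm handing it in.

```bash
python3 -c "
from bench import ctrl
print(ctrl.close_job())"
```

```text
the job is handed in; nothing more can be done
None
```

The door is hung fully down on both hinge pins, pushed shut against its stop and released; the arm is clear and I handed the job in at about 22 s, but no verdict came back.

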